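Stand the tipped oil tins up in the row

ROBOT

A 6-joint arm with a two-finger parallel gripper is mounted at the origin on the work surface. World frame = base frame: x ahead of the robot, y to its left, z up, the work surface at z = 0. Lengths are in mm, angles in degrees, forces in N, time in s.
With the tool pointing down it reaches from about 300 to 850 mm from the base axis. Payload 4.2 kg.
Tool frame: the origin (TCP) lies at the very end of the fingers, on their centre line; the grasp point (between the pads) lies 19 mm behind it; z points along the fingers, y is the line along which they close (so a half turn about z gives the same grasp; the last joint's range is limited). The gripper opens to 91 mm and grips with 3 to 60 N. Pads are 32 mm wide; open, the fingers measure 118 mm over their backs; the gripper's body (76 mm by 178 mm) begins 60 mm behind the grasp point.
Start: joints at [73.854, 18.312, 89.639, -0, 72.044, -1.146], TCP at [148.824, 555.426, 182.476] pointing down, gripper open.
Joint ranges: [-177.97, 177.97], [-48.28, 115.42], [12.27, 149.76], [-77.06, 257.06], [2.81, 150.46], [-146.56, 146.56]. Speed limits (degrees/s): [147.25, 147.25, 180, 180, 180, 180].

INTERFACE

Orientations are given as [roll, pitch, yaw] about the fixed x, y, z axes, in that order (R = Rz(yaw) Ry(pitch) Rx(roll)).
In Python, from workcell import env, grab_frame gives the robot as it stands. The module is installed in compiled form; this text tells all that it offers.
- The arm moves only by the tool move_arm, never from a script. Its argument "plan" is a list of rows, each an object of numbers: "tx", "ty", "tz": the shift along the tool's x, y, z in cm; "wx", "wy", "wz": the turn, a rotation vector about the tool's x, y, z in rad. In form: [{"tx": .., "ty": .., "tz": .., "wx": .., "wy": .., "wz": ..}, ...]. A call has 1 to 12 rows; each row shifts and turns the commanded pose from where the row before left it, along the tool's axes as they then stand; what a row does not reach is not made up. A row lasts 1/12 s, in which the tool goes at most 41.7 mm and 7.16 degrees, less where a joint would pass 70% of its speed; a pose out of reach is approached as far as the arm can. A call is refused whole if a number of a shift passes 4.17 or a number of a turn 0.125, either way. A call with a gripper value outside its range is refused whole. "gripper" is the finger opening in cm, from 0 to 9.12, set as the call begins (left out, the last holds). The fingers move at their own pace and stop on an object; "force" is the grip in N (left out, the last holds). Time passes only in rows, so rows that do not move let the fingers close. It gives the time, the measured TCP pose, the force, the opening and the grip force at its end, in the units of the state.
- env.state(): the state, without advancing time (a new reading comes with each control period).
- grab_frame(name): name is "side" or "top"; returns a dict with "color" (384x512x3 uint8, red, green, blue), "vfov" (degrees; the focal length in pixels is half the picture's height over the tangent of half this angle, whatever the lens; pixels are square), "cx", "cy" (the principal point, pixels), "view" (4x4, takes a point from world to camera coordinates). Camera axes: x right, y up, looking along -z (the intrinsics and any distortion apply to the point x, -y, -z); pixel columns grow to the right and rows downward; lengths in mm; the calibration is good to about 2 mm. A picture is of the moment at which its call begins. There is no depth.
- env.job_done(): hands the job in; it is judged then, once.
The state is a dict: "time_s": time; "qpos": joint angles; "qvel": joint speeds; "effort": joint torques, N m; "ee_pos": TCP position; "ee_rot": TCP orientation; "force": force on the tool from outside, world axes, zero at the start; "torque": the same for the moment, N m; "gripper_width": finger opening in mm; "gripper_force": force on a finger pad.
Only numpy, scipy, OpenCV 4.12 (cv2) and the standard library are available. Lean on these libraries where they do the work, as an engineer would, in place of code of your own. Each camera call takes 0.05 s, during which the arm holds its last target. There are 200 camera calls.

TASK

Two of the five tins in the row on the smithy's railed plank have tipped over and lean against the rails. Stand both upright on the plank again, in line with the tins still standing, square to the row with their broad sides facing the rails, and not touching a neighbour. Set them down gently and leave the standing tins where they are.

Things in the scene. Friction and masses are not known exactly. Their poses are not given: they have to be found in the camera images.
- lane: Fixed wooden plank 180 (x) by 540 (y) by 20 mm; origin: centre of its underside, so tins stand at z = 20 mm. The row runs along y at x = 0: five places, 100 mm apart, at about y = -200 to 200 mm. Two steel guard rails, 12 mm thick, run along y, axes at z = 80 mm: the near one at x = -63, the far one at x = +58 mm, on end posts at y = -255 and +255 mm.
- tall_tipped: Rectangular plain steel oil tin, black screw cap: 38 mm deep (x), 50 mm wide (y), body 125 mm high (z, towards the cap); the cap adds 16 mm, 26 mm across. Origin: centre of the underside. At the start it leans about 34 degrees from upright against the near (robot-side) rail, at one of the five places. Weighs about 0.26 kg.
- short_tipped: Rectangular plain steel oil tin, black screw cap: 38 mm deep (x), 50 mm wide (y), body 95 mm high (z, towards the cap); the cap adds 16 mm, 26 mm across. Origin: centre of the underside. At the start it leans about 30 degrees from upright against the far rail, at one of the five places. Weighs about 0.2 kg.
- tall_standing: Rectangular plain steel oil tin, black screw cap: 38 mm deep (x), 50 mm wide (y), body 125 mm high (z, towards the cap); the cap adds 16 mm, 26 mm across. Origin: centre of the underside. Stands upright in the row; to be left alone.
- short_standing: Rectangular plain steel oil tin, black screw cap: 38 mm deep (x), 50 mm wide (y), body 95 mm high (z, towards the cap); the cap adds 16 mm, 26 mm across. Origin: centre of the underside. Stands upright in the row; to be left alone.
- round_standing: Round plain steel tin, 52 mm across and 108 mm high with its black lid. Origin: centre of the underside. Stands upright in the row; to be left alone.
Mind the look-alikes: they are no part of the job. Leave any blue or pink look-alike of the short_tipped alone.

How it is judged (in metres and radians):
At the end, for the whole second after the job is handed in: Both tipped tins rest upright (0.08 rad) on the plank, within 15 mm of the centreline and 235 mm of its middle along y, square (0.2 rad), centres over 53 mm from other tins; standing tins upright and within 15 mm of their starts (angle between each of tall_tipped, short_tipped, tall_standing, short_standing, round_standing's own z axis and vertical below 0.08 rad and x of tall_tipped in the frame of lane between -0.015 and 0.015 m and y of tall_tipped in the frame of lane between -0.235 and 0.235 m and z of tall_tipped in the frame of lane between 0.015 and 0.025 m and angle between the y axis of each of tall_tipped, short_tipped and the y axis of lane, either way round below 0.2 rad and linear speed of each of tall_tipped, short_tipped below 0.02 m/s and horizontal distance between each of tall_tipped, short_tipped and tall_standing above 0.053 m and horizontal distance between each of tall_tipped, short_tipped and short_standing above 0.053 m and horizontal distance between each of tall_tipped, short_tipped and round_standing above 0.053 m and x of short_tipped in the frame of lane between -0.015 and 0.015 m and y of short_tipped in the frame of lane between -0.235 and 0.235 m and z of short_tipped in the frame of lane between 0.015 and 0.025 m and horizontal distance between tall_tipped and short_tipped above 0.053 m and distance of each of tall_standing, short_standing, round_standing from where it was at the start of the episode below 0.015 m); the robot touches nothing.
It fails at once if a tin that was standing is knocked over (angle between any of tall_standing, short_standing, round_standing's own z axis and vertical above 0.35 rad).
It fails at once if a tipped tin is dropped, flung or let fall: it moves faster than 0.4 m/s with its underside less than 50 mm above the plank ((linear speed of tall_tipped above 0.4 m/s and z of tall_tipped in the frame of lane below 0.07 m) or (linear speed of short_tipped above 0.4 m/s and z of short_tipped in the frame of lane below 0.07 m)).
It also fails if it takes over 48 s, if anything falls off the work surface, if the arm or the gripper's body presses on something with over 40 N, if the wrist force passes 120 N, or if a joint passes its speed limit or range.

## Working session

There is one attempt and no reset: what is moved stays moved. The work goes in short steps, Python scripts to look and compute and a tool call to move; the robot and the scene stay as the last step left them, time stands still between calls to the robot, and variables do not carry over. Pictures are saved under pics/ and viewed, at most 10 in all, crops included, and the job is handed in when it is done.

Besides the shell and the picture viewer there is one more tool, called after "Request:" as name(argument=value, ...) on one line, values as JSON. move_arm: Moves the arm, as the interface text tells. Its arguments: {"type":"object","properties":{"plan":{"type":"array","items":{"type":"object","properties":{"tx":{"type":"number"},"ty":{"type":"number"},"tz":{"type":"number"},"wx":{"type":"number"},"wy":{"type":"number"},"wz":{"type":"number"}}}},"gripper":{"type":"number"},"force":{"type":"number"}},"required":["plan"]}

```bash
mkdir -p pics
python3 - <<'E'
from workcell import env, grab_frame
import cv2,numpy as np
print(env.state())
for n in("top","side"):
    f=grab_frame(n); print(n,{k:(v.tolist() if hasattr(v,'tolist') else v) for k,v in f.items() if k!='color'})
    cv2.imwrite(f"pics/{n}0.png",f["color"][:,:,::-1])
E
```

```text
{'time_s': 0.0, 'qpos': array([ 7.38560888e+01,  1.83495560e+01,  8.97096574e+01, -5.97718856e-04,
        7.20420183e+01, -1.14533157e+00]), 'qvel': array([ 0.03034936, -0.06805526, -0.02423082,  0.104296  ,  0.00221494,
        0.09163428]), 'effort': array([-1.33182635e-03, -4.12444532e+01, -2.31967592e+01,  7.25271623e-02,
        4.60960774e-02, -1.73750946e-04]), 'ee_pos': array([148.64248926, 554.85281276, 181.6191958 ]), 'ee_rot': array([-1.79898777e+02, -1.45530667e-03,  1.65001604e+02]), 'force': array([ 0.83929625, -0.47200707, -0.27931387]), 'torque': array([-0.02856757,  0.02419647,  0.01258894]), 'gripper_force': 0.0, 'gripper_width': 91.27501444259501}
top {'vfov': 43.975288771820544, 'cx': 257.3099474935293, 'cy': 193.5197798650976, 'view': [[-0.024665061558617852, -0.999481187476063, -0.02071208873457612, 22.253291392460408], [0.9843524150340809, -0.027897255656722197, 0.1739886954471364, -478.8072682137308], [-0.17447623836752815, -0.01609655268257296, 0.984529808201283, -1041.0288786498616], [0.0, 0.0, 0.0, 1.0]]}
side {'vfov': 50.38101026578944, 'cx': 254.1576999704076, 'cy': 194.05244712116016, 'view': [[-0.9948382031417272, -0.1009131618748607, 0.01065285549313463, 488.6794271113959], [0.055869992890268075, -0.45708004967444393, 0.8876690667608336, -90.82109000384105], [-0.0847082845073659, 0.883682274321504, 0.46035871294653813, -811.2542670709552], [0.0, 0.0, 0.0, 1.0]]}
```

View pics/top0.png

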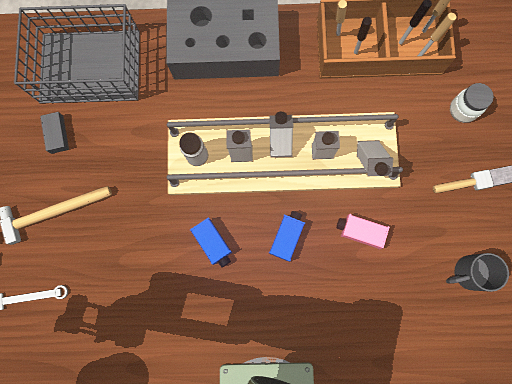

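View pics/side0.png

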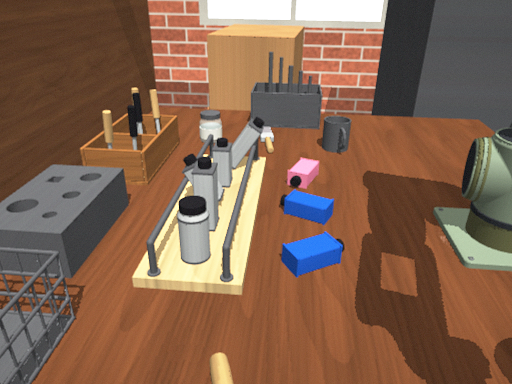

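Top: plank spans about (167–400, 113–193). The round tin is at (193,150), the tall standing one at (239,145), short_tipped at (281,135) with its cap on the far rail, the short standing one at (326,145), and tall_tipped at (376,157) leaning to the near rail. Side confirms that order.

```bash
cat > h.py <<'E'
import numpy as np,cv2
from workcell import env,grab_frame
def K(f):
    fl=192/np.tan(np.radians(f["vfov"]/2)); return fl
def ray(f,u,v,z):
    V=np.array(f["view"]);R,t=V[:3,:3],V[:3,3];c=-R.T@t
    d=R.T@np.array([(u-f["cx"])/K(f),-(v-f["cy"])/K(f),-1]);return c+d*(z-c[2])/d[2]
def proj(f,p):
    V=np.array(f["view"]);q=V[:3,:3]@np.array(p,float)+V[:3,3]
    return np.array([f["cx"]+K(f)*q[0]/-q[2],f["cy"]-K(f)*q[1]/-q[2]])
E
python3 - <<'E'
from h import *
f=grab_frame("top");im=f["color"];hsv=cv2.cvtColor(im,cv2.COLOR_RGB2HSV)
m=cv2.inRange(hsv,(18,50,120),(35,255,255));m[:105]=0;m[200:]=0;m[:,:160]=0;m[:,410:]=0
m=cv2.morphologyEx(m,cv2.MORPH_OPEN,np.ones((3,3)))
pts=cv2.findNonZero(m);r=cv2.minAreaRect(pts);
for u,v in cv2.boxPoints(r): print("corner",(u,v),ray(f,u,v,20).round(1))
d=(im.max(2)<45).astype(np.uint8);d[:105]=0;d[195:]=0;d[:,:165]=0;d[:,405:]=0
n,l,s,c=cv2.connectedComponentsWithStats(d)
for i in range(1,n):
    if s[i][4]>25: print("dark",s[i],c[i].round(1),ray(f,*c[i],20+130).round(1))
cv2.imwrite("pics/c1.png",cv2.resize(im[105:200,160:410],None,fx=3.2,fy=3.2,interpolation=cv2.INTER_CUBIC)[:,:,::-1])
g=grab_frame("side")
cv2.imwrite("pics/c2.png",cv2.resize(g["color"][105:285,140:290],None,fx=3.3,fy=3.3,interpolation=cv2.INTER_CUBIC)[:,:,::-1])
E
```

```text
corner (np.float32(165.80913), np.float32(126.90689)) [651.3 225.   20. ]
corner (np.float32(397.05225), np.float32(119.241394)) [ 653.  -326.5   20. ]
corner (np.float32(399.29272), np.float32(186.83011)) [ 489.6 -319.3   20. ]
corner (np.float32(168.04962), np.float32(194.4956)) [486.8 218.3  20. ]
```

View pics/c1.png

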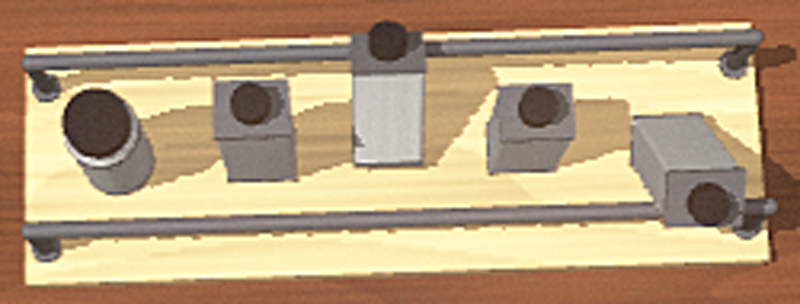

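View pics/c2.png

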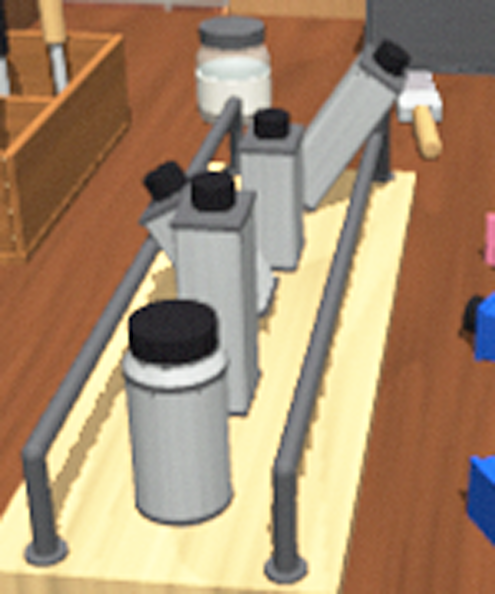

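The crop (scale 3.2, offset 160,105) shows plank corners (25,47), (754,22), (770,262), (25,285). The short_tipped upper face is (355,72)-(425,72)-(422,167)-(355,165), cap (388,38). The tall_tipped upper face is (632,118)-(700,113)-(740,166)-(668,172), cap (710,204).

Run:
```python
from h import *
f=grab_frame("top")
P=lambda u,v,z:ray(f,160+(u+.5)/3.2-.5,105+(v+.5)/3.2-.5,z)
c=[P(*q,20) for q in((25,47),(754,22),(770,262),(25,285))]
for q in c: print(q.round(1))
o=np.mean(c,0)[:2]; a=(c[0]-c[1])+(c[3]-c[2]); yaw=np.arctan2(-a[0],a[1]); print("lane",o,np.degrees(yaw),np.linalg.norm(c[0]-c[1]),np.linalg.norm(c[0]-c[3]))
R=np.array([[np.cos(yaw),np.sin(yaw)],[-np.sin(yaw),np.cos(yaw)]])
L=lambda u,v,z:(R@(P(u,v,z)[:2]-o)).round(1)
for n,u,v,z in[("s bot",355,165,39),("s bot",422,167,39),("s top",355,72,121),("s top",425,72,121),("s cap",388,38,125.6),
 ("t bot",632,118,41),("t bot",700,113,41),("t top",668,172,145),("t top",740,166,145),("t cap",710,202,147.5),
 ("TScap",252,103,161),("SScap",540,105,131),("Rcap",98,122,128),
 ("railF",26,64,80),("railF",758,37,80),("railN",26,232,80),("railN",770,206,80)]: print(n,L(u,v,z))
def W(x,y,z): 
    p=R.T@np.array([x,y])+o; return [p[0],p[1],z]
print(W(0,0,20))
```

```text
[670.1 221.2  20. ]
[ 672.2 -323.8   20. ]
[ 490.2 -321.7   20. ]
[488.6 219.6  20. ]
lane [580.2970837  -51.15942761] 0.19636968355142956 544.9337189203856 181.46618782828784
s bot [-13.6  27.9]
s bot [-16.7 -20.4]
s top [29.9 27. ]
s top [ 28.2 -20.2]
s cap [51.5  4.1]
t bot [  14.2 -173.4]
t bot [  16.3 -222.6]
t top [ -52.4 -173.1]
t top [ -50.  -219.8]
t cap [ -73.8 -198.1]
TScap [-1.6 95. ]
SScap [ -0.4 -94.8]
Rcap [ -1.2 200.1]
railF [ 57.2 258.7]
railF [  58.9 -257.4]
railN [-64.4 258.1]
railN [ -62.8 -256. ]
[np.float64(580.2970836979206), np.float64(-51.15942760806252), 20]
```

Request:
move_arm(plan=[{"tz":-4,"wz":-0.0873},{"tz":-4,"wz":-0.0873},{"tz":-4,"wz":-0.0873},{"tx":-2.6,"ty":-3},{"tx":-2.6,"ty":-3},{"tx":-2.6,"ty":-3},{"tx":-2.6,"ty":-3},{"tx":-2.6,"ty":-3},{"tx":-2.6,"ty":-3},{"tx":-2.6,"ty":-3},{"tx":-2.6,"ty":-3},{"tx":-2.6,"ty":-3}], gripper=7, force=15)

```text
schema error: expected keys tx, ty, tz, wx, wy, wz
```

Request:
move_arm(plan=[{"tx":-2.6,"ty":-3},{"tx":-2.6,"ty":-3},{"tx":-2.6,"ty":-3},{"tx":-2.6,"ty":-3},{"tx":-2.6,"ty":-3},{"tx":-2.6,"ty":-3},{"tx":-2.6,"ty":-3},{"tx":-2.6,"ty":-3},{"tx":-2.6,"ty":-3},{"tx":-2.6,"ty":-3},{"tx":-2.6,"ty":-3},{}])

```text
schema error: expected keys tx, ty, tz, wx, wy, wz
```

Request:
move_arm(plan=[{"wy":0.0873},{"wy":0.0873},{"wy":0.0873},{"wy":0.0873},{"wy":0.0873},{"wy":0.0873},{},{},{}])

```text
schema error: expected keys tx, ty, tz, wx, wy, wz
```

All keys are required.

Request:
move_arm(plan=[{"tx":0,"ty":0,"tz":-4,"wx":0,"wy":0,"wz":-0.0873},{"tx":0,"ty":0,"tz":-4,"wx":0,"wy":0,"wz":-0.0873},{"tx":0,"ty":0,"tz":-4,"wx":0,"wy":0,"wz":-0.0873},{"tx":-2.6,"ty":-3,"tz":0,"wx":0,"wy":0,"wz":0},{"tx":-2.6,"ty":-3,"tz":0,"wx":0,"wy":0,"wz":0},{"tx":-2.6,"ty":-3,"tz":0,"wx":0,"wy":0,"wz":0},{"tx":-2.6,"ty":-3,"tz":0,"wx":0,"wy":0,"wz":0},{"tx":-2.6,"ty":-3,"tz":0,"wx":0,"wy":0,"wz":0},{"tx":-2.6,"ty":-3,"tz":0,"wx":0,"wy":0,"wz":0},{"tx":-2.6,"ty":-3,"tz":0,"wx":0,"wy":0,"wz":0},{"tx":-2.6,"ty":-3,"tz":0,"wx":0,"wy":0,"wz":0},{"tx":-2.6,"ty":-3,"tz":0,"wx":0,"wy":0,"wz":0}], gripper=7, force=15)

```text
time_s: 1.25
ee_pos: [383.6, 283.7, 302.6]
ee_rot: [180.0, 0.0, -180.0]
force: [0.4, -0.2, 0.9]
gripper_width: 69.9
gripper_force: 0.0
```

Request:
move_arm(plan=[{"tx":-2.6,"ty":-3,"tz":0,"wx":0,"wy":0,"wz":0},{"tx":-2.6,"ty":-3,"tz":0,"wx":0,"wy":0,"wz":0},{"tx":-2.6,"ty":-3,"tz":0,"wx":0,"wy":0,"wz":0},{"tx":-2.6,"ty":-3,"tz":0,"wx":0,"wy":0,"wz":0},{"tx":-2.6,"ty":-3,"tz":0,"wx":0,"wy":0,"wz":0},{"tx":-2.6,"ty":-3,"tz":0,"wx":0,"wy":0,"wz":0},{"tx":-2.6,"ty":-3,"tz":0,"wx":0,"wy":0,"wz":0},{"tx":-2.6,"ty":-3,"tz":0,"wx":0,"wy":0,"wz":0},{"tx":-2.6,"ty":-3,"tz":0,"wx":0,"wy":0,"wz":0},{"tx":-2.6,"ty":-3,"tz":0,"wx":0,"wy":0,"wz":0},{"tx":-2.6,"ty":-3,"tz":0,"wx":0,"wy":0,"wz":0},{"tx":0,"ty":0,"tz":0,"wx":0,"wy":0,"wz":0}])

```text
time_s: 2.25
ee_pos: [672.3, -50.6, 299.3]
ee_rot: [-179.8, -0.1, 179.7]
force: [-1.4, 0.6, -0.9]
gripper_width: 70.0
gripper_force: 0.0
```

Request:
move_arm(plan=[{"tx":0,"ty":0,"tz":0,"wx":0,"wy":0.0873,"wz":0},{"tx":0,"ty":0,"tz":0,"wx":0,"wy":0.0873,"wz":0},{"tx":0,"ty":0,"tz":0,"wx":0,"wy":0.0873,"wz":0},{"tx":0,"ty":0,"tz":0,"wx":0,"wy":0.0873,"wz":0},{"tx":0,"ty":0,"tz":0,"wx":0,"wy":0.0873,"wz":0},{"tx":0,"ty":0,"tz":0,"wx":0,"wy":0.0873,"wz":0},{"tx":0,"ty":0,"tz":0,"wx":0,"wy":0,"wz":0},{"tx":0,"ty":0,"tz":0,"wx":0,"wy":0,"wz":0},{"tx":0,"ty":0,"tz":0,"wx":0,"wy":0,"wz":0}])

```text
time_s: 3.0
ee_pos: [668.5, -44.3, 303.1]
ee_rot: [180.0, -29.9, -180.0]
force: [0.5, -0.3, 0.5]
gripper_width: 70.1
gripper_force: 0.0
```

Request:
move_arm(plan=[{"tx":-1.95,"ty":-0.1,"tz":2,"wx":0,"wy":0,"wz":0},{"tx":-1.95,"ty":-0.1,"tz":2,"wx":0,"wy":0,"wz":0},{"tx":-1.95,"ty":-0.1,"tz":2,"wx":0,"wy":0,"wz":0},{"tx":0,"ty":0,"tz":2,"wx":0,"wy":0,"wz":0},{"tx":0,"ty":0,"tz":2,"wx":0,"wy":0,"wz":0},{"tx":0,"ty":0,"tz":2,"wx":0,"wy":0,"wz":0},{"tx":0,"ty":0,"tz":0,"wx":0,"wy":0,"wz":0},{"tx":0,"ty":0,"tz":0,"wx":0,"wy":0,"wz":0}])

```text
time_s: 3.67
ee_pos: [658.4, -47.5, 172.7]
ee_rot: [-180.0, -29.8, 180.0]
force: [-0.1, 1.0, 0.3]
gripper_width: 69.8
gripper_force: 0.0
```

Run:
```python
from h import *
f=grab_frame("top");g=grab_frame("side")
a=cv2.resize(f["color"][60:210,200:370],None,fx=2.3,fy=2.3,interpolation=cv2.INTER_CUBIC)
b=cv2.resize(g["color"][60:210,130:300],None,fx=2.3,fy=2.3,interpolation=cv2.INTER_CUBIC)
cv2.imwrite("pics/d1.png",np.hstack([a,b])[:,:,::-1])
```

```text
(no output)
```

View pics/d1.png

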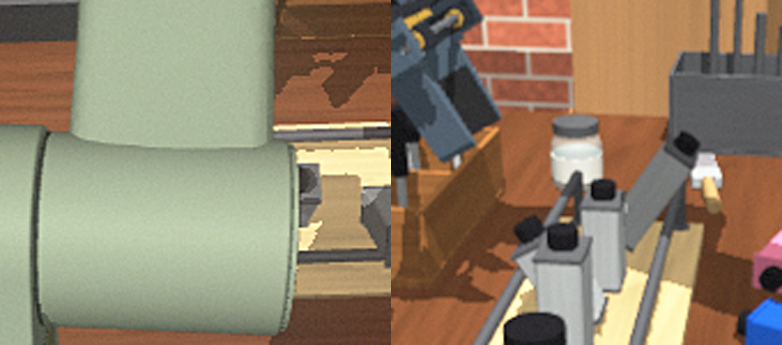

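The top view is hidden by the wrist. In the side view the open fingers sit up-left of the tipped cap (528,230), along its axis, so I descend.

Request:
move_arm(plan=[{"tx":-0.2,"ty":0,"tz":1.2,"wx":0,"wy":0,"wz":0},{"tx":0,"ty":0,"tz":1.2,"wx":0,"wy":0,"wz":0},{"tx":0,"ty":0,"tz":1.2,"wx":0,"wy":0,"wz":0},{"tx":0,"ty":0,"tz":1.2,"wx":0,"wy":0,"wz":0},{"tx":0,"ty":0,"tz":1.2,"wx":0,"wy":0,"wz":0},{"tx":0,"ty":0,"tz":1.2,"wx":0,"wy":0,"wz":0},{"tx":0,"ty":0,"tz":1.2,"wx":0,"wy":0,"wz":0},{"tx":0,"ty":0,"tz":1.3,"wx":0,"wy":0,"wz":0},{"tx":0,"ty":0,"tz":0,"wx":0,"wy":0,"wz":0},{"tx":0,"ty":0,"tz":0,"wx":0,"wy":0,"wz":0}])

```text
time_s: 4.6
ee_pos: [613.8, -47.6, 85.4]
ee_rot: [-180.0, -29.9, -180.0]
force: [0.8, 0.2, -0.0]
gripper_width: 70.1
gripper_force: 0.0
```

Request:
move_arm(plan=[{"tx":0,"ty":0,"tz":0,"wx":0,"wy":0,"wz":0},{"tx":0,"ty":0,"tz":0,"wx":0,"wy":0,"wz":0},{"tx":0,"ty":0,"tz":0,"wx":0,"wy":0,"wz":0},{"tx":0,"ty":0,"tz":0,"wx":0,"wy":0,"wz":0},{"tx":0,"ty":0,"tz":0,"wx":0,"wy":0,"wz":0},{"tx":0,"ty":0,"tz":0,"wx":0,"wy":0,"wz":0}], gripper=4, force=15)

```text
time_s: 5.1
ee_pos: [612.9, -47.5, 84.3]
ee_rot: [180.0, -30.0, -180.0]
force: [-0.2, -0.1, -0.1]
gripper_width: 39.9
gripper_force: 0.0
```

It closed to 40 mm with no grip force, so I look.

Run:
```python
from h import *
g=grab_frame("side")
b=cv2.resize(g["color"][80:220,140:290],None,fx=4,fy=4,interpolation=cv2.INTER_CUBIC)
cv2.imwrite("pics/d2.png",b[:,:,::-1])
for p in([612.9,-47.5,84.3],[612.9,-22,84.3],[612.9,-73,84.3]): print((proj(g,p)-[140,80])*4)
```

```text
[239.2018587  380.89084787]
[228.41601667 401.43323982]
[249.44083477 361.39000044]
```

View pics/d2.png

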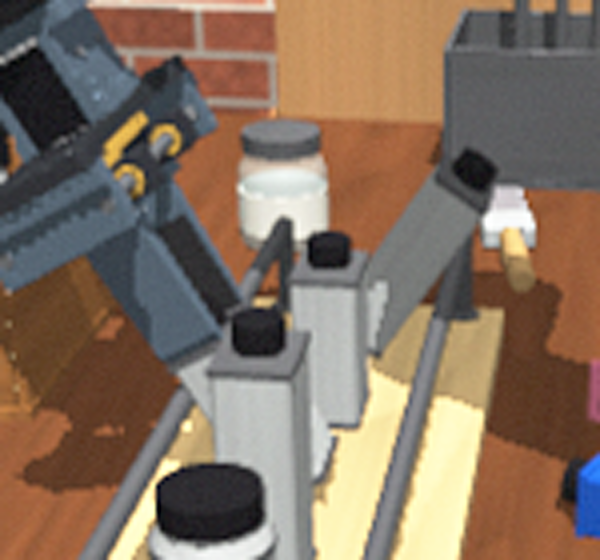

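Run:
```python
from h import *
g=grab_frame("side");f=grab_frame("top")
o=np.array([580.3,-51.2,0])
for n,p in dict(postF=(58,255,80),postN=(-63,255,80),TScap=(0,95,161),SScap=(0,-95,131),Rcap=(0,200,128),scap=(52.5,4,125.6),stopL=(30,27,121),tcap=(-76,-198,147.5)).items(): print(n,proj(g,o+p).round(1),((proj(g,o+p)-[140,80])*4).round(),proj(f,o+p).round(1))
```

```text
postF [149.6 242.7] [ 39. 651.] [169.5 123.9]
postN [224.9 247.8] [340. 671.] [169.1 176.1]
TScap [204.3 158.8] [257. 315.] [238.4 135.9]
SScap [222.3 139.3] [329. 237.] [328.5 137.4]
Rcap [191.8 201.8] [207. 487.] [190.4 141.9]
scap [189.3 156.7] [197. 307.] [281.  116.1]
stopL [197.6 163.6] [231. 335.] [270.7 127.1]
tcap [259.7 120.1] [479. 161.] [381.5 169.1]
```

Calibration agrees with known points, but the fingertips appear about 25 mm short of where the TCP should project, so the fingers straddle only the cap. I open, go 25 mm deeper (clear of everything) and try again.

Request:
move_arm(plan=[{"tx":0,"ty":0,"tz":0,"wx":0,"wy":0,"wz":0},{"tx":0,"ty":0,"tz":0,"wx":0,"wy":0,"wz":0},{"tx":0,"ty":0,"tz":0,"wx":0,"wy":0,"wz":0},{"tx":0,"ty":0,"tz":0,"wx":0,"wy":0,"wz":0},{"tx":0,"ty":0,"tz":0.5,"wx":0,"wy":0,"wz":0},{"tx":0,"ty":0,"tz":0.5,"wx":0,"wy":0,"wz":0},{"tx":0,"ty":0,"tz":0.5,"wx":0,"wy":0,"wz":0},{"tx":0,"ty":0,"tz":0.5,"wx":0,"wy":0,"wz":0},{"tx":0,"ty":0,"tz":0.5,"wx":0,"wy":0,"wz":0},{"tx":0,"ty":0,"tz":0,"wx":0,"wy":0,"wz":0}], gripper=7)

```text
time_s: 6.08
ee_pos: [599.0, -47.5, 61.6]
ee_rot: [180.0, -30.2, -180.0]
force: [-0.0, 0.1, 0.3]
gripper_width: 70.3
gripper_force: 0.0
```

Request:
move_arm(plan=[{"tx":0,"ty":0,"tz":0,"wx":0,"wy":0,"wz":0},{"tx":0,"ty":0,"tz":0,"wx":0,"wy":0,"wz":0},{"tx":0,"ty":0,"tz":0,"wx":0,"wy":0,"wz":0},{"tx":0,"ty":0,"tz":0,"wx":0,"wy":0,"wz":0},{"tx":0,"ty":0,"tz":0,"wx":0,"wy":0,"wz":0},{"tx":0,"ty":0,"tz":0,"wx":0,"wy":0,"wz":0}], gripper=4)

```text
time_s: 6.58
ee_pos: [600.5, -47.6, 62.8]
ee_rot: [-180.0, -30.0, -180.0]
force: [0.8, -0.7, 1.3]
gripper_width: 50.0
gripper_force: 15.0
```

Run:
```python
from h import *
s=env.state();print(s["gripper_width"],s["gripper_force"],s["ee_pos"])
g=grab_frame("side")
b=cv2.resize(g["color"][100:220,140:260],None,fx=5,fy=5,interpolation=cv2.INTER_CUBIC)
cv2.imwrite("pics/d3.png",b[:,:,::-1])
print((proj(g,s["ee_pos"])-[140,100])*5)
```

```text
49.989296972638414 14.987637251615524 [600.48881989 -47.56802137  62.81248358]
[330.04087119 423.09392178]
```

View pics/d3.png

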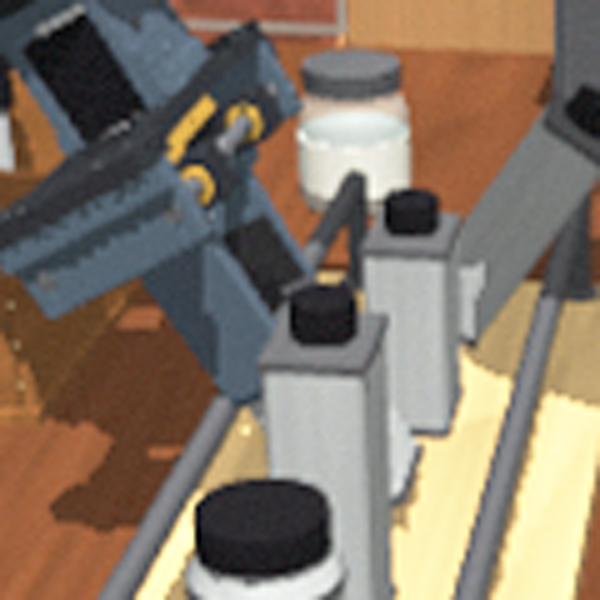

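Gripped: 50.0 mm opening at 15 N, fingers clear above the far rail near (225,400). Now lift off the rail, shift 10 mm away from the tall tin, and turn upright.

Request:
move_arm(plan=[{"tx":0,"ty":0,"tz":0,"wx":0,"wy":0,"wz":0},{"tx":0.25,"ty":0,"tz":-0.25,"wx":0,"wy":0,"wz":0},{"tx":0.25,"ty":0,"tz":-0.25,"wx":0,"wy":0,"wz":0},{"tx":0.25,"ty":0,"tz":-0.25,"wx":0,"wy":0,"wz":0},{"tx":0.25,"ty":0,"tz":-0.25,"wx":0,"wy":0,"wz":0},{"tx":0,"ty":-0.25,"tz":0,"wx":0,"wy":0,"wz":0},{"tx":0,"ty":-0.25,"tz":0,"wx":0,"wy":0,"wz":0},{"tx":0,"ty":-0.25,"tz":0,"wx":0,"wy":0,"wz":0},{"tx":0,"ty":-0.25,"tz":0,"wx":0,"wy":0,"wz":0},{"tx":0,"ty":0,"tz":0,"wx":0,"wy":0,"wz":0}], gripper=4, force=25)

```text
time_s: 7.47
ee_pos: [596.5, -58.2, 76.1]
ee_rot: [-180.0, -30.0, 180.0]
force: [-0.7, 0.5, -2.3]
gripper_width: 49.7
gripper_force: 25.0
```

Request:
move_arm(plan=[{"tx":0,"ty":0,"tz":0,"wx":0,"wy":-0.0524,"wz":0},{"tx":0,"ty":0,"tz":0,"wx":0,"wy":-0.0524,"wz":0},{"tx":0,"ty":0,"tz":0,"wx":0,"wy":-0.0524,"wz":0},{"tx":0,"ty":0,"tz":0,"wx":0,"wy":-0.0524,"wz":0},{"tx":0,"ty":0,"tz":0,"wx":0,"wy":-0.0524,"wz":0},{"tx":0,"ty":0,"tz":0,"wx":0,"wy":-0.0524,"wz":0},{"tx":0,"ty":0,"tz":0,"wx":0,"wy":-0.0524,"wz":0},{"tx":0,"ty":0,"tz":0,"wx":0,"wy":-0.0524,"wz":0},{"tx":0,"ty":0,"tz":0,"wx":0,"wy":-0.0524,"wz":0},{"tx":0,"ty":0,"tz":0,"wx":0,"wy":-0.0524,"wz":0},{"tx":0,"ty":0,"tz":0,"wx":0,"wy":0,"wz":0},{"tx":0,"ty":0,"tz":0,"wx":0,"wy":0,"wz":0}])

```text
time_s: 8.47
ee_pos: [595.6, -57.6, 76.6]
ee_rot: [180.0, -0.1, 180.0]
force: [0.3, -0.1, -2.4]
gripper_width: 49.6
gripper_force: 25.0
```

Run:
```python
from h import *
s=env.state();print(s["gripper_width"],s["gripper_force"],s["ee_pos"],s["ee_rot"])
g=grab_frame("side")
b=cv2.resize(g["color"][80:230,140:290],None,fx=4,fy=4,interpolation=cv2.INTER_CUBIC)
cv2.imwrite("pics/d4.png",b[:,:,::-1])
x,y,z=s["ee_pos"]
# predicted lower corners of tin body if upright, underside 39 below TCP
for dx in(-19,19):
  for dy in(-25,25): print(dx,dy,((proj(g,[x+dx,y+dy,z-39])-[140,80])*4).round())
```

```text
49.58694318512523 24.984413981437683 [595.63163977 -57.57949328  76.58499885] [ 1.79991579e+02 -8.77169571e-02  1.79991074e+02]
-19 -25 [321. 434.]
-19 25 [304. 476.]
19 -25 [254. 430.]
19 25 [234. 472.]
```

View pics/d4.png

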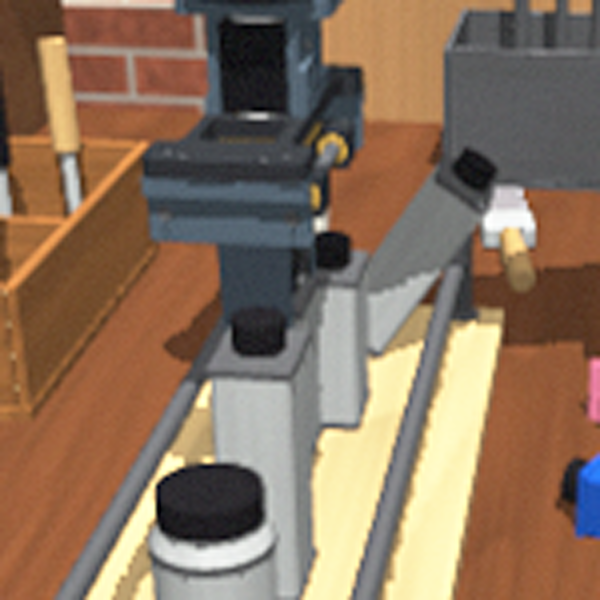

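The tin is held upright, mostly hidden behind the tall one at (260,450); the other tins are unmoved. Centre and lower.

Request:
move_arm(plan=[{"tx":0.5,"ty":0,"tz":0,"wx":0,"wy":0,"wz":0},{"tx":0.5,"ty":0,"tz":0,"wx":0,"wy":0,"wz":0},{"tx":0.5,"ty":0,"tz":0,"wx":0,"wy":0,"wz":0},{"tx":0,"ty":0,"tz":0.3,"wx":0,"wy":0,"wz":0},{"tx":0,"ty":0,"tz":0.3,"wx":0,"wy":0,"wz":0},{"tx":0,"ty":0,"tz":0.3,"wx":0,"wy":0,"wz":0},{"tx":0,"ty":0,"tz":0.3,"wx":0,"wy":0,"wz":0},{"tx":0,"ty":0,"tz":0.1,"wx":0,"wy":0,"wz":0},{"tx":0,"ty":0,"tz":0.1,"wx":0,"wy":0,"wz":0},{"tx":0,"ty":0,"tz":0,"wx":0,"wy":0,"wz":0},{"tx":0,"ty":0,"tz":0,"wx":0,"wy":0,"wz":0}])

```text
time_s: 9.43
ee_pos: [581.7, -57.5, 62.3]
ee_rot: [180.0, 0.0, -180.0]
force: [0.5, 1.0, -2.1]
gripper_width: 49.7
gripper_force: 25.0
```

Request:
move_arm(plan=[{"tx":0,"ty":0,"tz":0.1,"wx":0,"wy":0,"wz":0},{"tx":0,"ty":0,"tz":0.1,"wx":0,"wy":0,"wz":0},{"tx":0,"ty":0,"tz":0,"wx":0,"wy":0,"wz":0},{"tx":0,"ty":0,"tz":0,"wx":0,"wy":0,"wz":0},{"tx":0,"ty":0,"tz":0,"wx":0,"wy":0,"wz":0}])

```text
time_s: 9.85
ee_pos: [581.6, -57.5, 60.3]
ee_rot: [180.0, 0.0, -180.0]
force: [0.0, 0.4, -3.2]
gripper_width: 50.0
gripper_force: 25.0
```

Request:
move_arm(plan=[{"tx":0,"ty":0,"tz":0.1,"wx":0,"wy":0,"wz":0},{"tx":0,"ty":0,"tz":0.05,"wx":0,"wy":0,"wz":0},{"tx":0,"ty":0,"tz":0,"wx":0,"wy":0,"wz":0},{"tx":0,"ty":0,"tz":0,"wx":0,"wy":0,"wz":0}])

```text
time_s: 10.18
ee_pos: [581.9, -57.6, 59.4]
ee_rot: [-180.0, 0.1, -180.0]
force: [0.1, -1.6, 2.9]
gripper_width: 49.7
gripper_force: 25.0
```

Request:
move_arm(plan=[{"tx":0,"ty":0,"tz":0.1,"wx":0,"wy":0,"wz":0},{"tx":0,"ty":0,"tz":0,"wx":0,"wy":0,"wz":0},{"tx":0,"ty":0,"tz":0,"wx":0,"wy":0,"wz":0}])

```text
time_s: 10.43
ee_pos: [582.0, -57.6, 59.3]
ee_rot: [-180.0, 0.1, -180.0]
force: [-2.2, -0.0, 7.5]
gripper_width: 49.9
gripper_force: 25.0
```

Contact at 59.4, as predicted. Release and retreat upward.

Request:
move_arm(plan=[{"tx":0,"ty":0,"tz":0,"wx":0,"wy":0,"wz":0},{"tx":0,"ty":0,"tz":0,"wx":0,"wy":0,"wz":0},{"tx":0,"ty":0,"tz":0,"wx":0,"wy":0,"wz":0}], gripper=5, force=4)

```text
time_s: 10.68
ee_pos: [582.2, -57.7, 58.5]
ee_rot: [-180.0, 0.1, -180.0]
force: [-0.3, -1.0, 2.1]
gripper_width: 50.0
gripper_force: 1.6
```

Request:
move_arm(plan=[{"tx":0,"ty":0,"tz":0,"wx":0,"wy":0,"wz":0},{"tx":0,"ty":0,"tz":0,"wx":0,"wy":0,"wz":0},{"tx":0,"ty":0,"tz":0,"wx":0,"wy":0,"wz":0},{"tx":0,"ty":0,"tz":0,"wx":0,"wy":0,"wz":0},{"tx":0,"ty":0,"tz":-0.5,"wx":0,"wy":0,"wz":0},{"tx":0,"ty":0,"tz":-1.5,"wx":0,"wy":0,"wz":0},{"tx":0,"ty":0,"tz":-3,"wx":0,"wy":0,"wz":0},{"tx":0,"ty":0,"tz":-4,"wx":0,"wy":0,"wz":0},{"tx":0,"ty":0,"tz":-4,"wx":0,"wy":0,"wz":0},{"tx":0,"ty":0,"tz":-4,"wx":0,"wy":0,"wz":0},{"tx":0,"ty":0,"tz":-4,"wx":0,"wy":0,"wz":0},{"tx":0,"ty":0,"tz":-2,"wx":0,"wy":0,"wz":0}], gripper=6.8)

```text
time_s: 11.68
ee_pos: [583.0, -57.7, 293.9]
ee_rot: [-179.9, 0.5, -180.0]
force: [1.5, -0.4, 0.4]
gripper_width: 68.2
gripper_force: 0.0
```

Request:
move_arm(plan=[{"tx":1.65,"ty":-3.2,"tz":0,"wx":0,"wy":0,"wz":0},{"tx":1.65,"ty":-3.2,"tz":0,"wx":0,"wy":0,"wz":0},{"tx":1.65,"ty":-3.2,"tz":0,"wx":0,"wy":0,"wz":0},{"tx":1.65,"ty":-3.2,"tz":0,"wx":0,"wy":0,"wz":0},{"tx":1.65,"ty":-3.2,"tz":0,"wx":0,"wy":0,"wz":0},{"tx":1.65,"ty":-3.1,"tz":0,"wx":0,"wy":0,"wz":0},{"tx":0,"ty":0,"tz":0,"wx":0,"wy":-0.099,"wz":0},{"tx":0,"ty":0,"tz":0,"wx":0,"wy":-0.099,"wz":0},{"tx":0,"ty":0,"tz":0,"wx":0,"wy":-0.099,"wz":0},{"tx":0,"ty":0,"tz":0,"wx":0,"wy":-0.099,"wz":0},{"tx":0,"ty":0,"tz":0,"wx":0,"wy":-0.099,"wz":0},{"tx":0,"ty":0,"tz":0,"wx":0,"wy":-0.099,"wz":0}], gripper=6.8)

```text
time_s: 12.68
ee_pos: [483.5, -247.2, 290.0]
ee_rot: [-180.0, 34.1, 179.6]
force: [0.4, -1.8, 0.2]
gripper_width: 67.8
gripper_force: 0.0
```

Request:
move_arm(plan=[{"tx":0,"ty":0,"tz":0,"wx":0,"wy":0,"wz":0},{"tx":0,"ty":0,"tz":0,"wx":0,"wy":0,"wz":0},{"tx":0,"ty":0,"tz":0,"wx":0,"wy":0,"wz":0}])

```text
time_s: 12.93
ee_pos: [485.0, -247.6, 290.4]
ee_rot: [-179.7, 33.9, -179.9]
force: [0.4, -0.1, 0.4]
gripper_width: 68.0
gripper_force: 0.0
```

Run:
```python
from h import *
g=grab_frame("top")
b=cv2.resize(g["color"][80:230,160:420],None,fx=3,fy=3,interpolation=cv2.INTER_CUBIC)
cv2.imwrite("pics/d5.png",b[:,:,::-1])
```

```text
(no output)
```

View pics/d5.png

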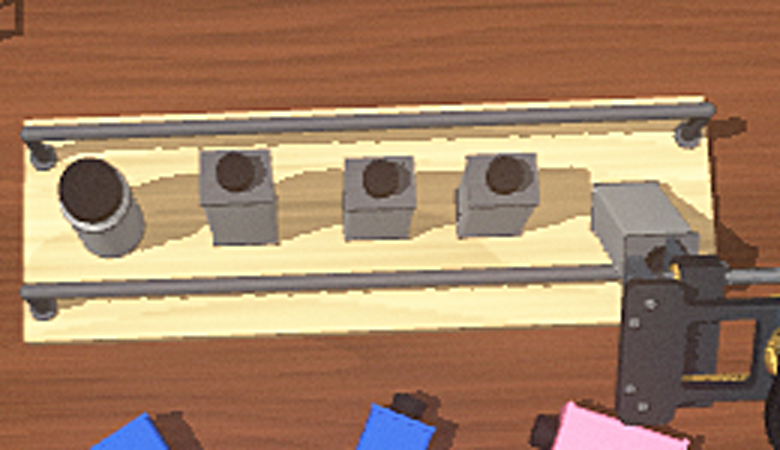

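short_tipped now stands upright in line (cap at 381,178), and the fingers wait by the tall tin's cap (655,260). Descend along the tin axis.

Request:
move_arm(plan=[{"tx":2.1,"ty":-0.1,"tz":2,"wx":0,"wy":0,"wz":0},{"tx":2.1,"ty":0,"tz":2,"wx":0,"wy":0,"wz":0},{"tx":2.1,"ty":0,"tz":2,"wx":0,"wy":0,"wz":0},{"tx":0,"ty":0,"tz":2,"wx":0,"wy":0,"wz":0},{"tx":0,"ty":0,"tz":0,"wx":0,"wy":0,"wz":0},{"tx":0,"ty":0,"tz":0,"wx":0,"wy":0,"wz":0},{"tx":0,"ty":0,"tz":0,"wx":0,"wy":0,"wz":0}])

```text
time_s: 13.57
ee_pos: [489.8, -232.9, 201.6]
ee_rot: [-179.0, 32.0, 178.6]
force: [0.2, 0.0, 0.4]
gripper_width: 68.1
gripper_force: 0.0
```

Run:
```python
from h import *
p=env.state()["ee_pos"];d=np.array([550.7,-248.5,79.8])-p
print(p,"tx",d@[-.829,0,-.559],"ty",d[1],"tz",d@[.559,0,-.829])
f=grab_frame("top"); print("short cap",ray(f,160+381/3,80+178/3,131)-[580.3,-51.2,0],"TS",ray(f,160+235/3,80+172/3,161)-[580.3,-51.2,0],"SS",ray(f,160+512/3,80+174/3,131)-[580.3,-51.2,0])
```

```text
[ 489.83108579 -232.94603814  201.5516323 ] tx 17.59883257260925 ty -15.553961864400094 tz 134.957826224057
short cap [ -1.51193895  -6.75994893 131.        ] TS [ -2.98048396  95.16931058 161.        ] SS [ -1.43338174 -99.52446145 131.        ]
```

Run:
```python
from workcell import env
s=env.state();print(s["qpos"],s["qvel"],s["ee_pos"],s["ee_rot"],s["force"])
```

```text
[ -38.72506777    1.29322944  116.84893334   29.49256502   38.66876683
 -146.51570702] [-0.50284938 -0.71212678  0.61395112  0.14972467 -0.23685885  0.07442956] [ 489.59137025 -233.0813706   201.75926555] [-179.01965006   32.01145884  178.57938646] [0.07926218 0.3887467  0.21344672]
```

Request:
move_arm(plan=[{"tx":0,"ty":0,"tz":0,"wx":0,"wy":0,"wz":0},{"tx":0,"ty":0,"tz":0,"wx":0,"wy":0,"wz":0},{"tx":0,"ty":0,"tz":0,"wx":0,"wy":0,"wz":0}])

```text
time_s: 13.87
ee_pos: [488.4, -232.7, 200.8]
ee_rot: [-179.1, 32.0, 178.5]
force: [-0.1, -0.3, -0.8]
gripper_width: 68.1
gripper_force: 0.0
```

J6 has reached its range limit. I take the half turn about the tool axis (the same grasp), unwinding J6.

Request:
move_arm(plan=[{"tx":0,"ty":0,"tz":-0.5,"wx":0,"wy":0,"wz":0.12},{"tx":0,"ty":0,"tz":-0.5,"wx":0,"wy":0,"wz":0.12},{"tx":0,"ty":0,"tz":0,"wx":0,"wy":0,"wz":0.12},{"tx":0,"ty":0,"tz":0,"wx":0,"wy":0,"wz":0.12},{"tx":0,"ty":0,"tz":0,"wx":0,"wy":0,"wz":0.12},{"tx":0,"ty":0,"tz":0,"wx":0,"wy":0,"wz":0.12},{"tx":0,"ty":0,"tz":0,"wx":0,"wy":0,"wz":0.12},{"tx":0,"ty":0,"tz":0,"wx":0,"wy":0,"wz":0.12},{"tx":0,"ty":0,"tz":0,"wx":0,"wy":0,"wz":0.12},{"tx":0,"ty":0,"tz":0,"wx":0,"wy":0,"wz":0.12},{"tx":0,"ty":0,"tz":0,"wx":0,"wy":0,"wz":0.12},{"tx":0,"ty":0,"tz":0,"wx":0,"wy":0,"wz":0.12}])

```text
time_s: 14.87
ee_pos: [482.9, -232.2, 208.9]
ee_rot: [148.4, 4.5, 94.1]
force: [0.8, 0.0, -1.3]
gripper_width: 68.2
gripper_force: 0.0
```

Request:
move_arm(plan=[{"tx":0,"ty":0,"tz":0,"wx":0,"wy":0,"wz":0.12},{"tx":0,"ty":0,"tz":0,"wx":0,"wy":0,"wz":0.12},{"tx":0,"ty":0,"tz":0,"wx":0,"wy":0,"wz":0.12},{"tx":0,"ty":0,"tz":0,"wx":0,"wy":0,"wz":0.12},{"tx":0,"ty":0,"tz":0,"wx":0,"wy":0,"wz":0.12},{"tx":0,"ty":0,"tz":0,"wx":0,"wy":0,"wz":0.12},{"tx":0,"ty":0,"tz":0,"wx":0,"wy":0,"wz":0.12},{"tx":0,"ty":0,"tz":0,"wx":0,"wy":0,"wz":0.12},{"tx":0,"ty":0,"tz":0,"wx":0,"wy":0,"wz":0.12},{"tx":0,"ty":0,"tz":0,"wx":0,"wy":0,"wz":0.12},{"tx":0,"ty":0,"tz":0,"wx":0,"wy":0,"wz":0.12},{"tx":0,"ty":0,"tz":0,"wx":0,"wy":0,"wz":0.12}])

```text
time_s: 15.87
ee_pos: [482.9, -232.2, 208.9]
ee_rot: [170.2, -30.5, 15.5]
force: [0.3, 0.4, -0.6]
gripper_width: 68.1
gripper_force: 0.0
```

Request:
move_arm(plan=[{"tx":0,"ty":0,"tz":0,"wx":0,"wy":0,"wz":0.12},{"tx":0,"ty":0,"tz":0,"wx":0,"wy":0,"wz":0.12},{"tx":0,"ty":0,"tz":0,"wx":0,"wy":0,"wz":0},{"tx":0,"ty":0,"tz":0,"wx":0,"wy":0,"wz":0},{"tx":0,"ty":0,"tz":0,"wx":0,"wy":0,"wz":0}])

```text
time_s: 16.28
ee_pos: [482.9, -232.1, 208.6]
ee_rot: [178.3, -31.9, 0.1]
force: [-0.3, -0.1, 1.2]
gripper_width: 67.9
gripper_force: 0.0
```

```bash
cat > go.py <<'E'
from h import *
from scipy.spatial.transform import Rotation as Ro
import sys
def go(T,z,y):
    s=env.state();R=Ro.from_euler("xyz",s["ee_rot"],degrees=True)
    z=np.array(z)/np.linalg.norm(z);y=np.array(y,float);x=np.cross(y,z)
    G=Ro.from_matrix(np.c_[x,y,z])
    print("pos",s["ee_pos"].round(1),"rot",s["ee_rot"].round(1),"q",s["qpos"].round(0))
    print("turn first",(R.inv()*G).as_rotvec().round(4),"then shift mm",(G.inv().apply(np.array(T)-s["ee_pos"])).round(1))
E
python3 -c "
from go import *
go([550.7,-248.5,79.8],[.559,0,-.829],[0,-1,0])"
```

```text
pos [ 482.9 -232.1  208.6] rot [ 1.783e+02 -3.190e+01  1.000e-01] q [-39.   0. 117.  29.  40.  33.]
turn first [0.0293 0.0371 0.0016] then shift mm [-15.9  16.4 144.7]
```

Request:
move_arm(plan=[{"tx":0,"ty":0,"tz":0,"wx":0.029,"wy":0.037,"wz":0.002},{"tx":-0.8,"ty":0.8,"tz":1,"wx":0,"wy":0,"wz":0},{"tx":-0.8,"ty":0.8,"tz":1,"wx":0,"wy":0,"wz":0},{"tx":0,"ty":0,"tz":0,"wx":0,"wy":0,"wz":0},{"tx":0,"ty":0,"tz":0,"wx":0,"wy":0,"wz":0},{"tx":0,"ty":0,"tz":0,"wx":0,"wy":0,"wz":0}])

```text
time_s: 16.78
ee_pos: [481.2, -247.9, 183.5]
ee_rot: [-179.9, -34.0, -0.1]
force: [0.4, -0.5, 0.1]
gripper_width: 68.3
gripper_force: 0.0
```

```bash
python3 -c "
from go import *
go([550.7,-248.5,79.8],[.559,0,-.829],[0,-1,0])"
```

```text
pos [ 481.2 -247.9  183.5] rot [-1.799e+02 -3.400e+01 -1.000e-01] q [-44.   3. 119.  38.  38.  20.]
turn first [ 0.0004 -0.0004 -0.0021] then shift mm [ -0.4   0.6 124.9]
```

Request:
move_arm(plan=[{"tx":0,"ty":0,"tz":1.5,"wx":0,"wy":0,"wz":0},{"tx":0,"ty":0,"tz":1.5,"wx":0,"wy":0,"wz":0},{"tx":0,"ty":0,"tz":1.5,"wx":0,"wy":0,"wz":0},{"tx":0,"ty":0,"tz":1.5,"wx":0,"wy":0,"wz":0},{"tx":0,"ty":0,"tz":1.5,"wx":0,"wy":0,"wz":0},{"tx":0,"ty":0,"tz":1.5,"wx":0,"wy":0,"wz":0},{"tx":0,"ty":0,"tz":1,"wx":0,"wy":0,"wz":0},{"tx":0,"ty":0,"tz":1,"wx":0,"wy":0,"wz":0},{"tx":0,"ty":0,"tz":1,"wx":0,"wy":0,"wz":0},{"tx":0,"ty":0,"tz":0.5,"wx":0,"wy":0,"wz":0},{"tx":0,"ty":0,"tz":0,"wx":0,"wy":0,"wz":0},{"tx":0,"ty":0,"tz":0,"wx":0,"wy":0,"wz":0}])

```text
time_s: 17.78
ee_pos: [551.1, -247.8, 79.8]
ee_rot: [-179.9, -34.0, -0.1]
force: [0.5, 0.1, -1.0]
gripper_width: 67.9
gripper_force: 0.0
```

Request:
move_arm(plan=[{"tx":0,"ty":0,"tz":0,"wx":0,"wy":0,"wz":0},{"tx":0,"ty":0,"tz":0,"wx":0,"wy":0,"wz":0},{"tx":0,"ty":0,"tz":0,"wx":0,"wy":0,"wz":0},{"tx":0,"ty":0,"tz":0,"wx":0,"wy":0,"wz":0},{"tx":0,"ty":0,"tz":0,"wx":0,"wy":0,"wz":0},{"tx":0,"ty":0,"tz":0,"wx":0,"wy":0,"wz":0}], gripper=4, force=15)

```text
time_s: 18.28
ee_pos: [551.0, -248.2, 79.9]
ee_rot: [-179.9, -34.0, -0.2]
force: [-0.4, 0.1, 3.5]
gripper_width: 50.1
gripper_force: 15.0
```

Gripped (50.1 mm at 15 N). Lift clear and turn upright.

Request:
move_arm(plan=[{"tx":0,"ty":0,"tz":0,"wx":0,"wy":0,"wz":0},{"tx":0,"ty":0,"tz":0,"wx":0,"wy":0,"wz":0},{"tx":0.3,"ty":0,"tz":-0.3,"wx":0,"wy":0,"wz":0},{"tx":0.3,"ty":0,"tz":-0.3,"wx":0,"wy":0,"wz":0},{"tx":0.3,"ty":0,"tz":-0.3,"wx":0,"wy":0,"wz":0},{"tx":0.3,"ty":0,"tz":-0.3,"wx":0,"wy":0,"wz":0},{"tx":0,"ty":0,"tz":0,"wx":0,"wy":0,"wz":0}], gripper=4, force=25)

```text
time_s: 18.87
ee_pos: [554.4, -248.2, 96.6]
ee_rot: [-179.9, -34.0, -0.2]
force: [-0.3, -0.1, -2.3]
gripper_width: 49.9
gripper_force: 24.9
```

Request:
move_arm(plan=[{"tx":0,"ty":0,"tz":0,"wx":0,"wy":-0.0594,"wz":0},{"tx":0,"ty":0,"tz":0,"wx":0,"wy":-0.0594,"wz":0},{"tx":0,"ty":0,"tz":0,"wx":0,"wy":-0.0594,"wz":0},{"tx":0,"ty":0,"tz":0,"wx":0,"wy":-0.0594,"wz":0},{"tx":0,"ty":0,"tz":0,"wx":0,"wy":-0.0594,"wz":0},{"tx":0,"ty":0,"tz":0,"wx":0,"wy":-0.0594,"wz":0},{"tx":0,"ty":0,"tz":0,"wx":0,"wy":-0.0594,"wz":0},{"tx":0,"ty":0,"tz":0,"wx":0,"wy":-0.0594,"wz":0},{"tx":0,"ty":0,"tz":0,"wx":0,"wy":-0.0594,"wz":0},{"tx":0,"ty":0,"tz":0,"wx":0,"wy":-0.0594,"wz":0},{"tx":0,"ty":0,"tz":0,"wx":0,"wy":0,"wz":0},{"tx":0,"ty":0,"tz":0,"wx":0,"wy":0,"wz":0}])

```text
time_s: 19.87
ee_pos: [554.7, -247.2, 95.1]
ee_rot: [-179.8, -0.4, -0.0]
force: [0.1, 0.2, -1.5]
gripper_width: 49.7
gripper_force: 25.0
```

```bash
python3 -c "
from go import *
go([583,-248.5,82],[0,0,-1],[0,-1,0])"
```

```text
pos [ 554.7 -247.2   95.1] rot [-179.8   -0.4   -0. ] q [-25.  25.  93.   0.  62.  65.]
turn first [-0.0033 -0.0076 -0.0008] then shift mm [28.3  1.3 13.1]
```

Request:
move_arm(plan=[{"tx":0.7,"ty":0,"tz":0,"wx":-0.003,"wy":-0.007,"wz":0},{"tx":0.7,"ty":0,"tz":0,"wx":0,"wy":0,"wz":0},{"tx":0.7,"ty":0,"tz":0,"wx":0,"wy":0,"wz":0},{"tx":0.7,"ty":0,"tz":0,"wx":0,"wy":0,"wz":0},{"tx":0,"ty":0,"tz":0.3,"wx":0,"wy":0,"wz":0},{"tx":0,"ty":0,"tz":0.3,"wx":0,"wy":0,"wz":0},{"tx":0,"ty":0,"tz":0.3,"wx":0,"wy":0,"wz":0},{"tx":0,"ty":0,"tz":0.2,"wx":0,"wy":0,"wz":0},{"tx":0,"ty":0,"tz":0.2,"wx":0,"wy":0,"wz":0},{"tx":0,"ty":0,"tz":0.1,"wx":0,"wy":0,"wz":0},{"tx":0,"ty":0,"tz":0,"wx":0,"wy":0,"wz":0},{"tx":0,"ty":0,"tz":0,"wx":0,"wy":0,"wz":0}])

```text
time_s: 20.87
ee_pos: [582.1, -247.7, 81.9]
ee_rot: [180.0, -0.0, -0.1]
force: [0.5, 0.8, -1.6]
gripper_width: 50.0
gripper_force: 25.0
```

Request:
move_arm(plan=[{"tx":0,"ty":0,"tz":0.1,"wx":0,"wy":0,"wz":0},{"tx":0,"ty":0,"tz":0.1,"wx":0,"wy":0,"wz":0},{"tx":0,"ty":0,"tz":0,"wx":0,"wy":0,"wz":0},{"tx":0,"ty":0,"tz":0,"wx":0,"wy":0,"wz":0}])

```text
time_s: 21.2
ee_pos: [582.1, -247.6, 79.9]
ee_rot: [180.0, -0.0, -0.1]
force: [-0.1, -0.0, -1.9]
gripper_width: 50.0
gripper_force: 25.0
```

Request:
move_arm(plan=[{"tx":0,"ty":0,"tz":0.1,"wx":0,"wy":0,"wz":0},{"tx":0,"ty":0,"tz":0.1,"wx":0,"wy":0,"wz":0},{"tx":0,"ty":0,"tz":0,"wx":0,"wy":0,"wz":0},{"tx":0,"ty":0,"tz":0,"wx":0,"wy":0,"wz":0}])

```text
time_s: 21.53
ee_pos: [582.3, -247.7, 78.0]
ee_rot: [180.0, -0.0, -0.1]
force: [-0.1, -0.2, -1.3]
gripper_width: 49.8
gripper_force: 25.0
```

Request:
move_arm(plan=[{"tx":0,"ty":0,"tz":0.05,"wx":0,"wy":0,"wz":0},{"tx":0,"ty":0,"tz":0,"wx":0,"wy":0,"wz":0},{"tx":0,"ty":0,"tz":0,"wx":0,"wy":0,"wz":0}])

```text
time_s: 21.78
ee_pos: [582.3, -247.7, 78.0]
ee_rot: [180.0, -0.1, -0.1]
force: [-1.1, -0.9, 3.1]
gripper_width: 50.2
gripper_force: 25.0
```

Request:
move_arm(plan=[{"tx":0,"ty":0,"tz":0.1,"wx":0,"wy":0,"wz":0},{"tx":0,"ty":0,"tz":0,"wx":0,"wy":0,"wz":0},{"tx":0,"ty":0,"tz":0,"wx":0,"wy":0,"wz":0}])

```text
time_s: 22.03
ee_pos: [582.4, -248.0, 77.9]
ee_rot: [179.9, -0.1, -0.1]
force: [-1.8, -0.1, 7.2]
gripper_width: 49.9
gripper_force: 25.0
```

Request:
move_arm(plan=[{"tx":0,"ty":0,"tz":0,"wx":0,"wy":0,"wz":0},{"tx":0,"ty":0,"tz":0,"wx":0,"wy":0,"wz":0},{"tx":0,"ty":0,"tz":0,"wx":0,"wy":0,"wz":0}], gripper=5, force=4)

```text
time_s: 22.28
ee_pos: [582.6, -248.2, 76.9]
ee_rot: [179.9, -0.1, -0.1]
force: [0.2, -1.5, 1.8]
gripper_width: 49.9
gripper_force: 0.9
```

Request:
move_arm(plan=[{"tx":0,"ty":0,"tz":0,"wx":0,"wy":0,"wz":0},{"tx":0,"ty":0,"tz":0,"wx":0,"wy":0,"wz":0},{"tx":0,"ty":0,"tz":0,"wx":0,"wy":0,"wz":0},{"tx":0,"ty":0,"tz":0,"wx":0,"wy":0,"wz":0},{"tx":0,"ty":0,"tz":-0.5,"wx":0,"wy":0,"wz":0},{"tx":0,"ty":0,"tz":-1.5,"wx":0,"wy":0,"wz":0},{"tx":0,"ty":0,"tz":-3,"wx":0,"wy":0,"wz":0},{"tx":0,"ty":0,"tz":-4,"wx":0,"wy":0,"wz":0},{"tx":0,"ty":0,"tz":-4,"wx":0,"wy":0,"wz":0},{"tx":0,"ty":0,"tz":-4,"wx":0,"wy":0,"wz":0},{"tx":0,"ty":0,"tz":-4,"wx":0,"wy":0,"wz":0},{"tx":0,"ty":0,"tz":0,"wx":0,"wy":0,"wz":0}], gripper=6.8)

```text
time_s: 23.28
ee_pos: [585.4, -248.9, 296.6]
ee_rot: [179.6, -0.9, -0.1]
force: [0.8, -0.0, 0.6]
gripper_width: 67.8
gripper_force: 0.0
```

Request:
move_arm(plan=[{"tx":-4,"ty":0,"tz":0,"wx":0,"wy":0,"wz":0},{"tx":-4,"ty":0,"tz":0,"wx":0,"wy":0,"wz":0},{"tx":-4,"ty":0,"tz":0,"wx":0,"wy":0,"wz":0},{"tx":-4,"ty":0,"tz":0,"wx":0,"wy":0,"wz":0},{"tx":-4,"ty":0,"tz":0,"wx":0,"wy":0,"wz":0},{"tx":0,"ty":0,"tz":0,"wx":0,"wy":0,"wz":0},{"tx":0,"ty":0,"tz":0,"wx":0,"wy":0,"wz":0},{"tx":0,"ty":0,"tz":0,"wx":0,"wy":0,"wz":0}])

```text
time_s: 23.95
ee_pos: [382.7, -247.4, 286.9]
ee_rot: [179.9, -0.1, -0.1]
force: [0.3, -0.2, 0.1]
gripper_width: 68.1
gripper_force: 0.0
```

Run:
```python
from h import *
f=grab_frame("top");g=grab_frame("side")
a=cv2.resize(f["color"][80:230,160:420],(780,450),interpolation=cv2.INTER_CUBIC)[60:350]
b=cv2.resize(g["color"][90:240,130:390],(520,300),interpolation=cv2.INTER_CUBIC)
b=cv2.copyMakeBorder(b,0,0,0,260,cv2.BORDER_CONSTANT)
cv2.imwrite("pics/e1.png",np.vstack([a,b])[:,:,::-1])
```

```text
(no output)
```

View pics/e1.png

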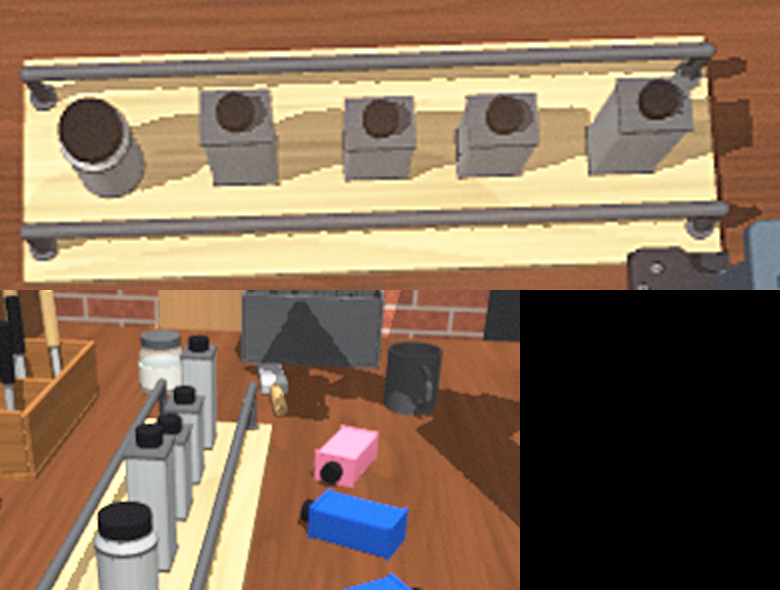

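All five stand upright in line: top-view caps at (95,130), (238,110), (381,117), (510,114) and (660,100). I check the offsets and hand in.

Run:
```python
from h import *
f=grab_frame("top")
ok=1
for u,v,z in((381,117,131),(660,100,161)):
    p=ray(f,160+u/3,80+(v+60)/3,z)-[580.3,-51.2,0];print(p.round(1));ok&=abs(p[0])<10 and abs(p[1])<225
if ok: print(env.job_done())
```

```text
[ -0.8  -6.8 131. ]
[  -3.5 -196.9  161. ]
the job is handed in; nothing more can be done
None
```

Both tipped tins stand upright on the plank again, within about 4 mm of the centreline by the camera check and clear of their neighbours. I saw no movement in the standing tins, and the job was handed in at about 24 s with no verdict shown.

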